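Put tubes and a reagent bottle back in their colour-coded places on the PCR bench

ROBOT

A 6-joint arm with a two-finger parallel gripper is mounted at the origin on the work surface. World frame = base frame: x ahead of the robot, y to its left, z up, the work surface at z = 0. Lengths are in m, angles in rad, forces in N, time in s.
With the tool pointing down it reaches from about 0.35 to 0.975 m from the base axis. Payload 7.1 kg.
Tool frame: the origin (TCP) lies midway between the tips of the shut fingers; the grasp point (between the pads) lies 19 mm behind it; z points along the fingers, y is the line along which they close (so a half turn about z gives the same grasp; the last joint's range is limited). The gripper opens to 88 mm and grips with 3 to 60 N. Pads are 20 mm wide; open, the fingers measure 115 mm over their backs; the gripper's body (75 mm by 178 mm) begins 61 mm behind the grasp point.
Start: joints at [-1.361, 0.423, 1.63, -0, 1.089, -0.019], TCP at [0.142, -0.609, 0.189] pointing down, gripper open.
Joint ranges: [-3, 3], [-0.9, 2.11], [0.09, 2.58], [-1.31, 4.45], [0.11, 2.69], [-2.54, 2.54]. Speed limits (rad/s): [2.39, 2.39, 3.01, 3.14, 3.14, 3.14].

INTERFACE

Orientations are given as a unit quaternion [w, x, y, z].
In Python, from station import move_pose, movel, movej, command_gripper, wait, inverse_kinematics, read_camera, camera_info, MotionError, job_done, get_time, get_joint_pos, get_qvel, get_effort, get_tcp_pos, get_ee_rot, get_ft_force, get_ft_torque, get_grip_width, get_finger_force gives the robot as it stands. Calls block until the motion is done:
- move_pose(position, orientation): joint-space move of the TCP to a pose.
- movel(position, frame=None, v=0.15, until_force=None): straight line of the TCP; frame=None keeps the orientation; v is the mean speed in m/s. With until_force (N) it stops when the force on the tool has changed by that much, and returns True; else False.
- movej(angles): joint-space move.
- command_gripper(opening): opening from 0.0 (shut) to 1.0 (fully open); the grip force is fixed at half the most; returns when the fingers have stopped.
- wait(seconds).
- inverse_kinematics(position, orientation): joint angles nearest the present ones, or None.
- read_camera(name): name is "scene" or "top"; returns the picture (420x560x3 uint8, red, green, blue); there is no depth.
- camera_info(name): a dict with "intrinsics" (3x3 intrinsics, pixels), "T" (4x4, takes a point from camera to world coordinates). Camera axes: x right, y up, looking along -z (the intrinsics and any distortion apply to the point x, -y, -z); pixel columns grow to the right and rows downward; lengths in m; the calibration is good to about 2 mm. A picture is of the moment at which its call begins. camera_info takes no time and is no camera call.
A pose or a line that the arm cannot do raises MotionError and nothing moves.
- job_done(): hands the job in; it is judged then, once.
Readings, each from a call of its own:
- get_time(): time.
- get_joint_pos(): joint angles.
- get_qvel(): joint speeds.
- get_effort(): joint torques, N m.
- get_tcp_pos(): TCP position.
- get_ee_rot(): TCP orientation.
- get_ft_force(): force on the tool from outside, world axes, zero at the start.
- get_ft_torque(): the same for the moment, N m.
- get_grip_width(): opening from 0.0 (shut) to 1.0 (fully open).
- get_finger_force(): force on a finger pad.
Only numpy, scipy, OpenCV 4.12 (cv2) and the standard library are available. Lean on these libraries where they do the work, as an engineer would, in place of code of your own. Each camera call takes 0.05 s, during which the arm holds its last target. There are 200 camera calls.

TASK

Clear up after the run: put each tube from the white work rack into a free well of the rack that matches its cap, orange caps in the orange rack and teal caps in the teal rack, each seated fully home, and stand the loose amber bottle in the grey tray beside the one already there. Set the glass bottle down rather than letting it fall, do not tip anything over, and leave the tube and the bottle that are already in their places where they are.

Things in the scene. Friction and masses are not known exactly. Their poses are not given: they have to be found in the camera images.
- tube_orange1_mid (a point): 50 mL screw-cap tube, orange cap, loose, 30 to 56 g, 115 mm high: clear barrel 29 in diameter, foot a cone 16 high narrowing to a flat tip 10 across; ribbed cap 35 in diameter, the top 17. Point: on the axis, half-way up, 57.5 above the tip; middle of the cap 49 above the point. z up the axis. At the start in the white work rack (see the teal tubes). Belongs in the orange rack.
- tube_orange2_mid (a point): 50 mL screw-cap tube, orange cap, loose, 30 to 56 g, 115 mm high: clear barrel 29 in diameter, foot a cone 16 high narrowing to a flat tip 10 across; ribbed cap 35 in diameter, the top 17. Point: on the axis, half-way up, 57.5 above the tip; middle of the cap 49 above the point. z up the axis. At the start in the white work rack (see the teal tubes). Belongs in the orange rack.
- tube_teal1_mid (a point): 50 mL tube, same shape, size and point as the orange ones, but teal (blue-green) cap. At the start the four tubes stand upright, in any order, in the white work rack: fixed, one straight row of four wells 44 mm apart, deck 63 and inner floor 5 above the bench; draw a tube straight up till its tip clears the deck and the other caps (120 above the bench). Belongs in the teal rack.
- tube_teal2_mid (a point): 50 mL tube, same shape, size and point as the orange ones, but teal (blue-green) cap. At the start the four tubes stand upright, in any order, in the white work rack: fixed, one straight row of four wells 44 mm apart, deck 63 and inner floor 5 above the bench; draw a tube straight up till its tip clears the deck and the other caps (120 above the bench). Belongs in the teal rack.
- bottle_mid (a point): Amber glass bottle, white label, white cap, loose, 0.14 to 0.24 kg, 112 mm high: round body 48 in diameter up to a shoulder at 74; cap 27 in diameter, the top 18 (its middle 103 above the base, a sound place to grip, firmly). Point: on the axis, half-way up, 56 above the base. z up. At the start on the bare bench near the robot. Belongs in the tray.
- orange_rack: Orange tube rack, fixed, 148 x 96 x 63 mm high. Origin: centre of its underside, on the bench; x along its length, z up. Six wells, centres at x = -44, 0, 44, y = -22, 22. Openings 32 wide in two decks (tops 31 and 63 high); a tube's cone guides it in and its tip rests on the rack's floor, 5 above the bench (tube's middle then 62.5 high). The well at x = -44, y = 22 holds the parked tube; five are free.
- teal_rack: Teal (blue-green) tube rack, fixed, 148 x 96 x 63 mm high. Origin: centre of its underside, on the bench; x along its length, z up. Six wells, centres at x = -44, 0, 44, y = -22, 22. Openings 32 wide in two decks (tops 31 and 63 high); a tube's cone guides it in and its tip rests on the rack's floor, 5 above the bench (tube's middle then 62.5 high). All six are free.
- tray: Open grey plastic tray, fixed, 170 (x) x 110 (y) x 30 mm high, walls and floor 4 thick. Origin: centre of its underside, on the bench; z up; inner floor 4 above the bench. One bottle already stands in its -x half; the +x half (centre about x = 42, y = 0) is free.
- parked_tube_mid (a point): Bystander: a 50 mL tube with an orange cap, just like the loose ones, that already stands in its well in the orange rack; leave it there. Point: on its axis, half-way up (57.5 mm above its tip).
- parked_bottle_mid (a point): Bystander: an amber bottle, shape and size as the loose one, about 0.18 kg, that already stands in the tray; leave it there. Point: on its axis, half-way up (56 mm above its base).

How it is judged:
By the outcome, as a careful person would: the job done as asked, in the order asked, and still so for the second after the job is handed in, with the robot touching nothing.
It also fails if it takes over 147 s, if anything falls off the work surface, if the arm or the gripper's body presses on something with over 40 N, if the wrist force passes 120 N, or if a joint passes its speed limit or range.

## Working session

There is one attempt and no reset: what is moved stays moved. The work goes in short steps, each a Python script; the robot and the scene stay as the last script left them, time stands still between calls to the robot, and variables do not carry over. Pictures are saved under pics/ and viewed, at most 14 in all, crops included, and the job is handed in when it is done.

```bash
mkdir -p pics
python3 - <<'E'
from station import *
import cv2
for n in("top","scene"):
    i=read_camera(n); cv2.imwrite(f"pics/{n}0.png",i[:,:,::-1]); c=camera_info(n); print(n,c)
print(get_time(),get_ee_rot())
E
```

```text
top {'intrinsics': array([[509.9272265 ,   0.        , 289.47797963],
       [  0.        , 509.9272265 , 208.65870598],
       [  0.        ,   0.        ,   1.        ]]), 'T': array([[ 0.05138858,  0.97754648, -0.20435777,  0.31800416],
       [-0.99867398,  0.05093203, -0.00749672, -0.00155082],
       [ 0.00307996,  0.20447203,  0.97886756,  1.25732168],
       [ 0.        ,  0.        ,  0.        ,  1.        ]])}
scene {'intrinsics': array([[429.39484291,   0.        , 274.02317685],
       [  0.        , 429.39484291, 213.71902349],
       [  0.        ,   0.        ,   1.        ]]), 'T': array([[-0.48674693, -0.47802154,  0.73114488,  1.26975724],
       [ 0.87320597, -0.28950456,  0.39204393,  0.36770059],
       [ 0.02426433,  0.82926626,  0.55832671,  0.6057258 ],
       [ 0.        ,  0.        ,  0.        ,  1.        ]])}
0.1 [-6.81576438e-04  9.93459466e-01  1.14183274e-01 -7.30148198e-05]
```

View pics/top0.png

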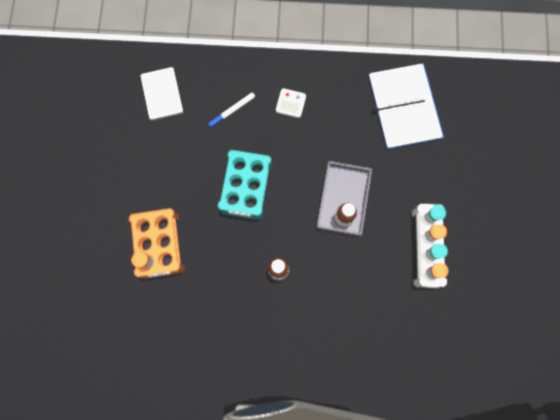

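View pics/scene0.png

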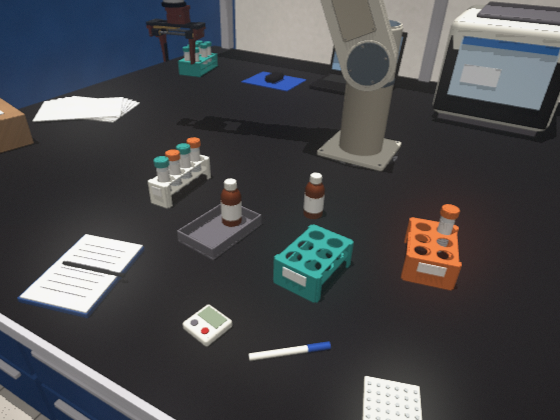

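Top view: the white rack's caps run teal (437,212), orange (438,232), teal (438,251), orange (440,271). The teal rack is at about (245,184), the orange rack at (156,243) with its parked tube at (140,261). The tray is at (345,198) with its bottle at (346,213), and the loose bottle is at (279,268). The scene view agrees.

```bash
cat > h.py <<'E'
from station import *
import cv2, numpy as np
def ray(n,uv,z):
    c=camera_info(n);K,T=c["intrinsics"],c["T"]
    d=np.linalg.solve(K,[uv[0],uv[1],1.]);d=T[:3,:3]@[d[0],-d[1],-d[2]]
    return T[:3,3]+d*(z-T[2,3])/d[2]
def proj(n,p):
    c=camera_info(n);K,T=c["intrinsics"],c["T"]
    q=T[:3,:3].T@(np.array(p,float)-T[:3,3]);q=K@[q[0],-q[1],-q[2]]
    return q[:2]/q[2]
def hsv(im): return cv2.cvtColor(im,cv2.COLOR_RGB2HSV)
def comps(m,amin=20):
    n,l,s,c=cv2.connectedComponentsWithStats(m.astype(np.uint8))
    return [(s[i],c[i],l==i) for i in range(1,n) if s[i,4]>=amin]
E
python3 - <<'E'
from h import *
im=cv2.imread("pics/top0.png")[:,:,::-1].copy();H=hsv(im)
h,s,v=H[...,0],H[...,1],H[...,2]
M={"orange":(h<16)&(s>150)&(v>130),"teal":(h>75)&(h<100)&(s>120)&(v>90)}
for k,m in M.items():
    m=m.copy();m[:140]=0
    for st,c,mm in comps(m):
        print(k,st,c.round(1), ray("top",c,.116).round(4))
        if st[4]>600:
            cs,hi=cv2.findContours(mm.astype(np.uint8),cv2.RETR_CCOMP,cv2.CHAIN_APPROX_NONE)
            for q,hh in zip(cs,hi[0]):
                if hh[3]>=0 and len(q)>12:
                    (x,y),r=cv2.minEnclosingCircle(q); mo=cv2.moments(q)
                    x,y=mo["m10"]/mo["m00"],mo["m01"]/mo["m00"]
                    print("  hole",round(x,1),round(y,1),round(r,1),ray("top",(x,y),.063)[:2].round(4))
wh=(s<60)&(v>170);wh[:150]=0
for st,c,mm in comps(wh): print("white",st,c.round(1),ray("top",c,.112)[:2].round(4))
gr=(s<80)&(v>60)&(v<170);gr[:150]=0;gr[300:]=0
for st,c,mm in comps(gr,100):
    q=cv2.findContours(mm.astype(np.uint8),0,2)[0]; r=cv2.minAreaRect(max(q,key=len)); b=cv2.boxPoints(r)
    print("grey",st,r,[ray("top",x,.03)[:2].round(4).tolist() for x in b])
a=cv2.resize(im[140:300,120:260],None,fx=4,fy=3.5,interpolation=cv2.INTER_CUBIC)
cr=lambda x0,y0:cv2.resize(im[y0:y0+100,x0:x0+130],(400,308),interpolation=cv2.INTER_CUBIC)
cv2.imwrite("pics/c1.png",np.vstack([np.hstack([cr(110,195),cr(190,135)]),np.hstack([cr(260,150),cr(370,195)])])[:,:,::-1])
E
```

```text
orange [171 209   6  13  33] [173.6 215.7] [0.5261 0.27   0.116 ]
orange [154 215  15  15  84] [159.3 220.3] [0.5139 0.3014 0.116 ]
orange [136 218  15  15  92] [141.  223.2] [0.505  0.3423 0.116 ]
orange [156 233  15  15  79] [160.9 238.6] [0.4721 0.2935 0.116 ]
orange [137 236  15  16  89] [142.3 241.9] [0.4626 0.3345 0.116 ]
orange [132 253  17  19  67] [142.  265.4] [0.4099 0.3293 0.116 ]
orange [158 252  14  14  65] [162.3 256.5] [0.432  0.2862 0.116 ]
orange [172 261  11  12  36] [177.7 268.1] [0.4079 0.2492 0.116 ]
teal [ 218  150   53   68 2133] [244.7 181.9] [0.614  0.1138 0.116 ]
  hole 250.5 202.5 6.5 [0.5776 0.1018]
  hole 232.6 199.5 6.0 [0.5826 0.1452]
  hole 253.6 185.1 6.3 [0.6209 0.097 ]
  hole 236.1 182.3 6.3 [0.6257 0.1399]
  hole 256.7 168.2 6.2 [0.6637 0.0923]
  hole 239.2 165.3 5.9 [0.6687 0.1355]
teal [430 205  16  15 177] [437.6 212.3] [ 0.5653 -0.3312  0.116 ]
teal [431 245  17  13 180] [439. 251.] [ 0.4767 -0.3337  0.116 ]
white [ 319  168   48   65 2027] [342.5 196.3] [ 0.5925 -0.1135]
white [ 417  204   30   83 1211] [426.9 248.1] [ 0.4823 -0.3075]
white [229 211  21   5  37] [239.1 212.9] [0.5412 0.122 ]
white [271 259  14  14 153] [277.8 265.6] [0.4254 0.0267]
white [240 414  32   5  56] [255.6 416.3] [0.1055 0.0557]
grey [    0   150   560   150 72334] ((279.5, 224.5), (149.0, 559.0), 90.0) [[0.6869, 0.7426], [0.7607, -0.6636], [0.3886, -0.6426], [0.3204, 0.6809]]
```

View pics/c1.png

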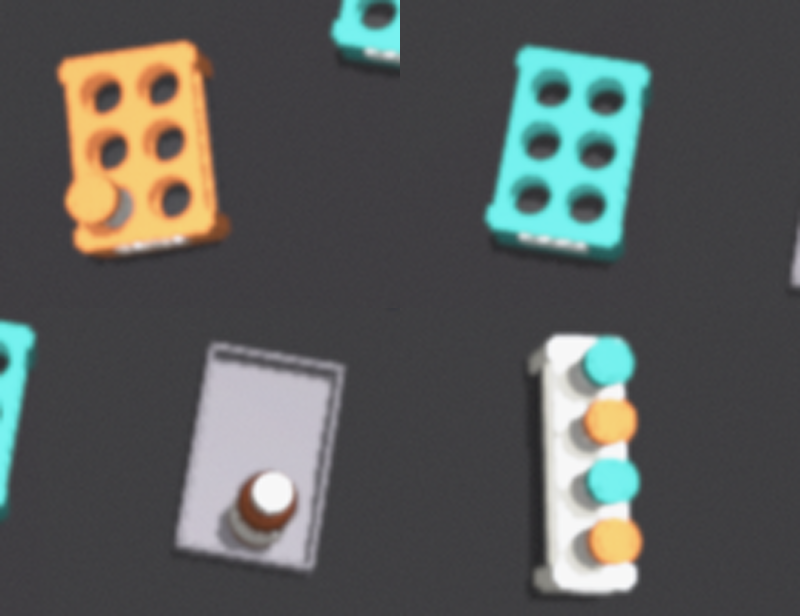

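The crop shows all six teal wells, five free orange wells with the parked tube in the lower-left one, and the tray's upper half free. The orange needs a looser saturation threshold. I'll fit the poses next.

Run:
```python
from h import *
import json
im=cv2.imread("pics/top0.png")[:,:,::-1].copy();H=hsv(im)
h,s,v=H[...,0],H[...,1],H[...,2]
loc=np.array([[x,y] for x in(-44,0,44) for y in(-22,22)])/1000.
def fit(P,c0,a):
    # rigid fit of seen wells to the nominal grid, nearest assignment
    for _ in range(10):
        R=np.array([[np.cos(a),-np.sin(a)],[np.sin(a),np.cos(a)]])
        W=loc@R.T+c0; L=loc[[np.argmin(((W-p)**2).sum(1)) for p in P]]
        lm,pm=L.mean(0),P.mean(0);A=L-lm;B=P-pm
        a=np.arctan2((A[:,0]*B[:,1]-A[:,1]*B[:,0]).sum(),(A*B).sum())
        R=np.array([[np.cos(a),-np.sin(a)],[np.sin(a),np.cos(a)]]);c0=pm-R@lm
    return c0,a,np.abs(L@R.T+c0-P).max()
out={}
for k,m in{"orange":(h<20)&(s>90)&(v>110),"teal":(h>75)&(h<100)&(s>80)&(v>90)}.items():
    m=m.copy();m[:140]=0;out[k+"caps"]=[]
    for st,c,mm in comps(m,80):
        if st[4]<600:
            p=ray("top",c,.116);out[k+"caps"].append(p[:2].tolist());print(k,st,c.round(1),p[:2].round(4));continue
        P=[]
        for q,hh in zip(*[x if i==0 else x[0] for i,x in enumerate(cv2.findContours(mm.astype(np.uint8),cv2.RETR_CCOMP,cv2.CHAIN_APPROX_NONE))]):
            mo=cv2.moments(q)
            if hh[3]>=0 and mo["m00"]>50:
                u=(mo["m10"]/mo["m00"],mo["m01"]/mo["m00"]);p=ray("top",u,.063)[:2];P.append(p);print(k,"hole",np.round(u,1),mo["m00"],p.round(4))
        P=np.array(P)
        c0=P.mean(0) if k=="teal" else ray("top",(156,240),.063)[:2]
        a=np.pi-.11 if k=="teal" else .2   # teal x dir arbitrary
        c0,a,e=fit(P,c0,a);out[k]=[*c0,a];print(k,c0.round(4),a,"res",e)
wh=(s<60)&(v>140);wh[:150]=0
for st,c,mm in comps(wh,120):
    q=max(cv2.findContours(mm.astype(np.uint8),0,2)[0],key=len);r=cv2.minAreaRect(q)
    print("white",st,c.round(1),ray("top",c,.112)[:2].round(4))
    if 1500<st[4]<3500:print("tray box",[ray("top",x,.03)[:2].round(4).tolist() for x in cv2.boxPoints(r)])
# scene view caps
im=cv2.imread("pics/scene0.png")[:,:,::-1].copy();H=hsv(im);h,s,v=H[...,0],H[...,1],H[...,2]
for k,m in{"orange":(h<16)&(s>140)&(v>110),"teal":(h>75)&(h<100)&(s>100)&(v>60)}.items():
    m=m.copy();m[:130]=0;m[215:]=0;m[:,230:]=0
    for st,c,mm in comps(m,40):print("scene",k,st,ray("scene",c,.1115)[:2].round(4))
json.dump(out,open("o.json","w"))
```

```text
orange hole [149.3 262.8] 62.5 [0.421  0.3284]
orange hole [139.7 258.3] 114.0 [0.4304 0.3519]
orange hole [146.4 244. ] 68.0 [0.4648 0.34  ]
orange hole [144.5 226. ] 64.0 [0.5074 0.3491]
orange [0.469  0.3215] 0.0996017735852839 res 0.012832575014887104
orange [153 214  19  35 353] [161.6 230.6] [0.4904 0.2937]
orange [429 225  19  14 117] [437.8 232.3] [ 0.519  -0.3314]
orange [157 251  17  17 168] [164.3 258.5] [0.4279 0.2812]
teal hole [250.4 202.1] 82.0 [0.5785 0.102 ]
teal hole [232.7 199.4] 73.5 [0.583  0.1449]
teal hole [253.7 184.7] 73.5 [0.6218 0.097 ]
teal hole [235.9 182. ] 66.0 [0.6264 0.1403]
teal hole [256.7 167.7] 65.0 [0.6648 0.0924]
teal hole [239.1 165. ] 64.0 [0.6694 0.1358]
teal [0.624  0.1187] 3.0347538250807897 res 0.0006899342250330509
teal [429 204  18  16 219] [437.8 212. ] [ 0.5661 -0.3317]
teal [430 244  18  15 215] [439.  250.8] [ 0.4771 -0.3337]
white [ 318  164   50   70 2296] [343.  197.8] [ 0.5891 -0.1146]
tray box [[0.5331, -0.0608], [0.6935, -0.0816], [0.6794, -0.1924], [0.5198, -0.1688]]
white [ 416  204   31   84 1438] [426.8 248. ] [ 0.4826 -0.3075]
white [271 259  14  15 166] [277.7 265.8] [0.425  0.0269]
white [231 405  65  15 187] [261.4 414.6] [0.1095 0.0436]
scene orange [187 137  13  11 112] [ 0.4305 -0.337 ]
scene orange [165 149  15  12 128] [ 0.5196 -0.3351]
scene teal [176 143  14  11 119] [ 0.4749 -0.3362]
scene teal [153 156  16  12 150] [ 0.5659 -0.3332]
```

```bash
cat >> h.py <<'E'
from scipy.spatial.transform import Rotation as Ro
def quat(yaw):  # tool down, closing axis (tool y) at world angle yaw
    y=np.array([np.cos(yaw),np.sin(yaw),0]);z=np.array([0,0,-1.]);x=np.cross(y,z)
    q=Ro.from_matrix(np.c_[x,y,z]).as_quat();return [q[3],*q[:3]]
def best(p,yaw):
    # of the two equivalent grasps take the one with the last joint nearest mid-range
    o=[(abs(j[5]),quat(y)) for y in(yaw,yaw+np.pi) for j in[inverse_kinematics(p,quat(y))] if j is not None]
    return min(o,key=lambda t:t[0])[1]
UP=.25
def pick(xy,yaw,zt,first=True):
    command_gripper(1.0)
    p=[*xy,UP];q=best(p,yaw);move_pose(p,q)
    movel([*xy,zt+.03],v=.25);movel([*xy,zt],v=.08,until_force=15)
    command_gripper(0.0);print("grip",get_grip_width()*88,get_finger_force(),get_tcp_pos().round(4))
    return q
def carry(xy,yaw,zt,zup=UP):
    movel([*get_tcp_pos()[:2],zup],v=.15)
    p=[*xy,zup];q=best(p,yaw);movel(p,frame=q,v=.22)
    print("held",get_grip_width()*88)
    movel([*xy,zt+.07],v=.2)
    hit=movel([*xy,zt-.001],v=.05,until_force=8)
    print("down",hit,get_tcp_pos().round(4),get_ft_force().round(1),get_time());return hit
E
python3 - <<'E'
from h import *
im=cv2.imread("pics/top0.png")[:,:,::-1].copy()
e=[(143.1,225.2),(161.7,222.6),(144.8,243.1),(163.3,240.8),(164.9,259.0)]
P=np.array([ray("top",u,.063)[:2] for u in e]);print("eye",P.round(4).tolist())
L=np.array([[44,22],[44,-22],[0,22],[0,-22],[-44,-22]])/1000.
A=L-L.mean(0);B=P-P.mean(0);a=np.arctan2((A[:,0]*B[:,1]-A[:,1]*B[:,0]).sum(),(A*B).sum())
R=np.array([[np.cos(a),-np.sin(a)],[np.sin(a),np.cos(a)]]);c=P.mean(0)-R@L.mean(0)
print("orange rack",c.round(4),a,"res",np.abs(L@R.T+c-P).max().round(4),"wells",(np.array([[.044,-.022],[0,-.022],[-.044,.022]])@R.T+c).round(4).tolist())
H=hsv(im)[205:280,125:185];print("v face vs hole",H[30:46:3,10:40:3,2].tolist())
m=(H[...,0]<20)&(H[...,2]>205)&(H[...,1]>80)
cs,hi=cv2.findContours(m.astype(np.uint8),cv2.RETR_CCOMP,2)
for q,hh in zip(cs,hi[0]):
    mo=cv2.moments(q)
    if hh[3]>=0 and mo["m00"]>50:u=(mo["m10"]/mo["m00"]+125,mo["m01"]/mo["m00"]+205);print(np.round(u,1),mo["m00"],ray("top",u,.063)[:2].round(4))
for n in("parked cap",):print(n,ray("top",(140,260.5),.116).round(4),ray("top",(347,211),.112).round(4))
# first teal tube
yr=np.pi/2+.026
pick((.565,-.3325),yr,.0925)
cyaw=-.107+np.pi/2
carry((.6648,.0924),cyaw,.0925)
i=read_camera("scene");cv2.imwrite("pics/s1.png",i[130:330,100:500,::-1].repeat(2,0).repeat(2,1))
E
```

```text
eye [[0.5092, 0.3526], [0.5177, 0.3092], [0.4668, 0.3439], [0.4745, 0.301], [0.4318, 0.2928]]
orange rack [0.4705 0.3226] 0.19045582012930465 res 0.0004 wells [[0.5179, 0.3093], [0.4747, 0.301], [0.4232, 0.3358]]
v face vs hole [[247, 247, 247, 246, 247, 247, 247, 247, 238, 217], [247, 247, 228, 214, 190, 239, 247, 244, 214, 121], [247, 237, 209, 112, 59, 118, 247, 241, 223, 72], [247, 229, 218, 65, 76, 117, 247, 245, 233, 79], [247, 244, 237, 77, 82, 221, 247, 247, 246, 218], [246, 247, 245, 216, 241, 247, 247, 247, 247, 247]]
[166.3 259. ] 117.0 [0.432  0.2896]
[164.4 240.6] 116.5 [0.475  0.2983]
[162.4 222.8] 111.5 [0.5174 0.3074]
[148.  263.4] 98.5 [0.4194 0.3312]
[139.7 258.3] 114.0 [0.4304 0.3519]
[146.  243.6] 111.0 [0.4658 0.341 ]
[144.1 225.6] 106.0 [0.5084 0.3501]
parked cap [0.4206 0.335  0.116 ] [ 0.5585 -0.1248  0.112 ]
grip 0.7500337699877762 0.0 [ 0.565  -0.3325  0.0925]
held 0.17887345297443713
down False [0.6651 0.0924 0.0919] [-0.  -0.1  0.2] 11.2
```

View pics/s1.png

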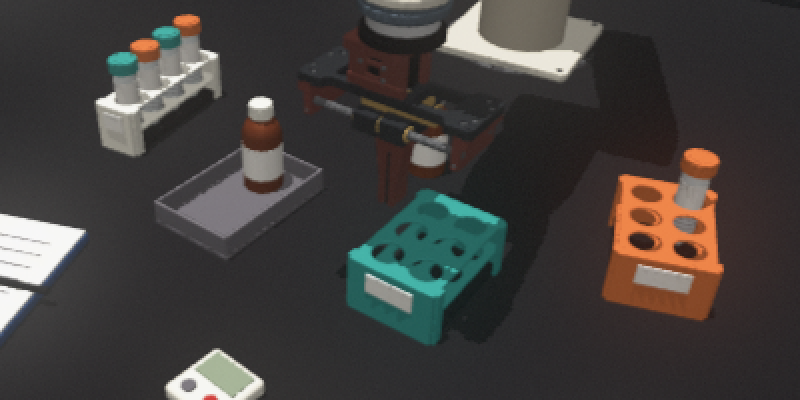

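The fingers closed on nothing. All four caps are still in the white rack, crop (120,65) to (187,25). The finger tip is at crop (390,200), behind the teal rack rather than over its far well, so I'm comparing the reported TCP with its expected pixel.

Run:
```python
from h import *
t=get_tcp_pos();print(t,get_joint_pos().round(3),get_ee_rot(),proj("scene",t),proj("top",t))
print("scene proj teal well",proj("scene",(.6648,.0924,.063)),proj("scene",(.5785,.102,.063)))
print("caps scene",proj("scene",(.565,-.3325,.1115)), get_ft_force(), get_time())
movel([*t[:2],.2])
i=read_camera("top");cv2.imwrite("pics/t1.png",i[:,:,::-1])
t=get_tcp_pos();print(t,proj("top",t),get_joint_pos())
```

```text
[0.66503604 0.09244417 0.0918835 ] [ 0.12   0.601  1.581  0.     0.959 -1.343] [3.08326336e-04 5.34699898e-02 9.98569408e-01 5.84960774e-05] [295.32639933 243.14473992] [255.98856955 164.19158558]
scene proj teal well [294.60474736 254.57250768] [316.97571027 233.81348928]
caps scene [161.05752931 161.43892146] [ 0.89299851 -0.34615693  0.06112243] 11.25
[0.66415511 0.09230727 0.1986197 ] [253.017934   150.34372077] [ 1.20383818e-01  4.81713141e-01  1.51217608e+00 -6.81801623e-05
  1.14995476e+00 -1.34343802e+00]
```

View pics/t1.png

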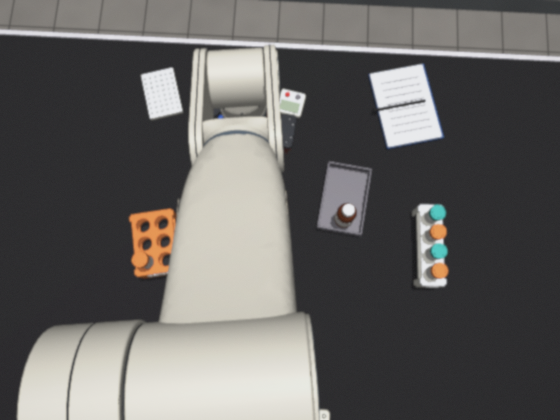

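The arm hides the gripper in the top view, and the four tubes are untouched. In the scene view the finger tip is at (295,231), about 12 px above the predicted (295,243), so the real tip seems about 3 cm higher than reported. I'll check by gently touching a bare patch of bench.

Run:
```python
from h import *
p=[.42,-.15,.2];move_pose(p,best(p,np.pi/2))
movel([.42,-.15,.05],v=.15)
i=read_camera("scene");t=get_tcp_pos();u=proj("scene",t);print(t,u)
x,y=int(u[0])-75,int(u[1])-85
cv2.imwrite("pics/s2.png",cv2.resize(i[y:y+120,x:x+150],None,fx=4,fy=4,interpolation=cv2.INTER_CUBIC)[:,:,::-1])
try:
    print(movel([.42,-.15,-.045],v=.03,until_force=5))
except MotionError as e: print("E",e); print(movel([.42,-.15,0.0],v=.03,until_force=5))
print(get_tcp_pos(),get_ft_force(),get_time())
```

```text
[ 0.4206504  -0.15021647  0.05069779] [254.17146155 177.52508915]
True
[ 0.41999755 -0.15001591 -0.03305799] [-1.07296962  0.64349757  7.35159307] 17.9583
```

View pics/s2.png

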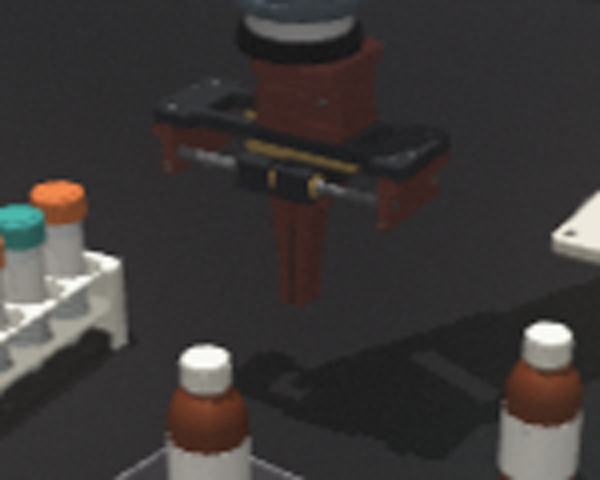

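Confirmed: the bench contact came at a reported z of -0.033, and the tip is at crop (298,300), about 10 px above the prediction. The true tip is therefore 33 mm above the reading. I'll add that correction to the helpers and repeat the pick, checking before the lift.

```bash
sed -i 's/^UP=.25/DZ=-.0325  # measured on the bench: reading = true tip height + DZ\nUP=.25+DZ/; s/def pick(xy,yaw,zt,first=True):/def pick(xy,yaw,zt):\n    zt+=DZ/; s/def carry(xy,yaw,zt,zup=UP):/def carry(xy,yaw,zt,zup=UP):\n    zt+=DZ/' h.py
python3 - <<'E'
from h import *
movel([.42,-.15,UP],v=.25)
yr=np.pi/2+.026
pick((.565,-.3325),yr,.0925)
print(get_ft_force().round(1))
i=read_camera("scene")
movel([.565,-.3325,UP],v=.15)
j=read_camera("scene");print(get_grip_width()*88,get_ft_force().round(1),get_time())
f=lambda a:cv2.resize(a[80:230,100:250],(400,400),interpolation=cv2.INTER_CUBIC)
cv2.imwrite("pics/s3.png",np.hstack([f(i),f(j)])[:,:,::-1])
E
```

```text
grip 34.44007996470934 29.99997854232788 [ 0.565  -0.3325  0.06  ]
[ 0.6 -0.3  0.6]
34.58615183485893 [ 0.2  0.1 -0.3] 24.7667
```

View pics/s3.png

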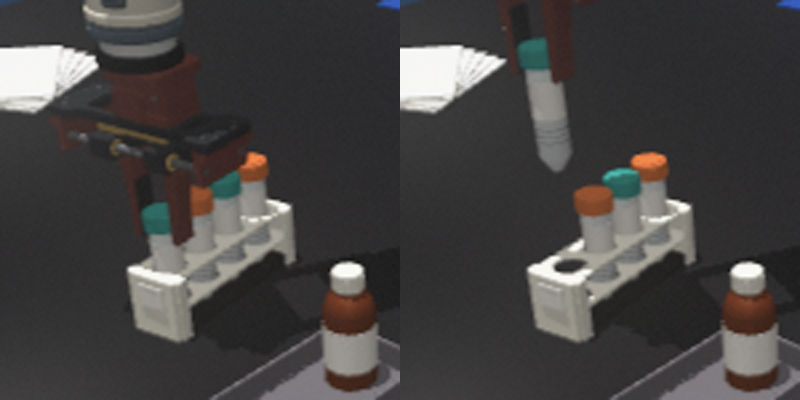

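The tube is held upright by the cap and the first well is empty. Placing it now.

Run:
```python
from h import *
carry((.6648,.0924),-.107+np.pi/2,.0925)
i=read_camera("scene")
command_gripper(.6); t=get_tcp_pos();movel([*t[:2],UP],v=.2)
j=read_camera("scene");print(get_time())
f=lambda a:cv2.resize(a[170:320,230:380],(400,400),interpolation=cv2.INTER_CUBIC)
cv2.imwrite("pics/s4.png",np.hstack([f(i),f(j)])[:,:,::-1])
```

```text
held 34.28369728310415
down True [0.665  0.093  0.1007] [ 2.   2.5 -3.7] 29.4833
30.8167
```

View pics/s4.png

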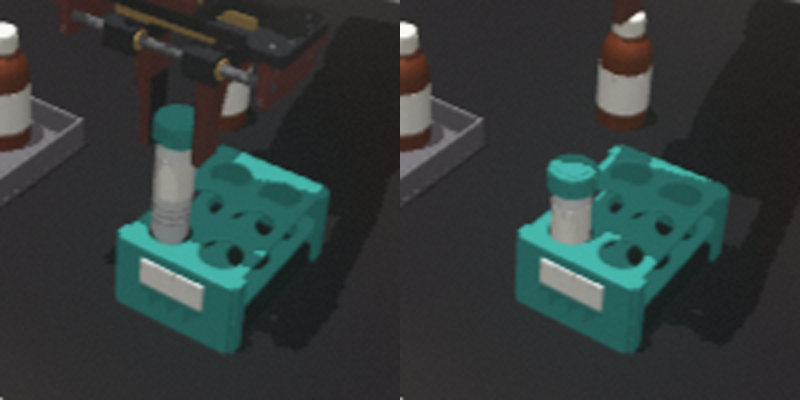

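It released early: the tube touched the well's edge with its tip about 41 mm above the floor. It still slid in, and the right half shows it standing in the well at crop (572,200). I'll raise the threshold, release only when down, and check this tube's cap height in the same script.

```bash
sed -i 's/until_force=8)/until_force=20)/' h.py
cat >> h.py <<'E'
def release(zt,opening=.6):
    t=get_tcp_pos()
    if t[2]-DZ-zt>.006: raise SystemExit(f"too high {t}")
    command_gripper(opening);movel([*t[:2],UP],v=.2)
def cap(n,box,kind):
    x,y,w,hh=box;H=hsv(read_camera(n))[y:y+hh,x:x+w];h,s,v=H[...,0],H[...,1],H[...,2]
    m=(h<20)&(s>120)&(v>90) if kind=="orange" else (h>75)&(h<100)&(s>100)&(v>60)
    return [(st[:].tolist(),(c+[x,y]).round(1)) for st,c,_ in comps(m,40)]
E
python3 - <<'E'
from h import *
pick((.4757,-.335),np.pi/2+.026,.0925)
# row top view while carrying: is the first tube's cap at the height of a seated one?
i=read_camera("scene");cv2.imwrite("pics/s5r.png",i[:,:,::-1])
carry((.5785,.102),-.107+np.pi/2,.0925)
release(.0925)
print(get_time(),"expected seated cap mid px",proj("scene",(.6648,.0924,.1115)),proj("scene",(.5785,.102,.1115)))
i=read_camera("scene");cv2.imwrite("pics/s5.png",cv2.resize(i[150:330,100:460],(800,400),interpolation=cv2.INTER_CUBIC)[:,:,::-1])
E
```

```text
grip 34.2195287921562 29.999963343143463 [ 0.4757 -0.335   0.06  ]
held 34.54314329788419
down False [0.5802 0.1024 0.0598] [2.  3.3 8.4] 42.0917
43.5417 expected seated cap mid px [295.89096184 235.00809278] [318.85984053 214.92518751]
```

View pics/s5.png

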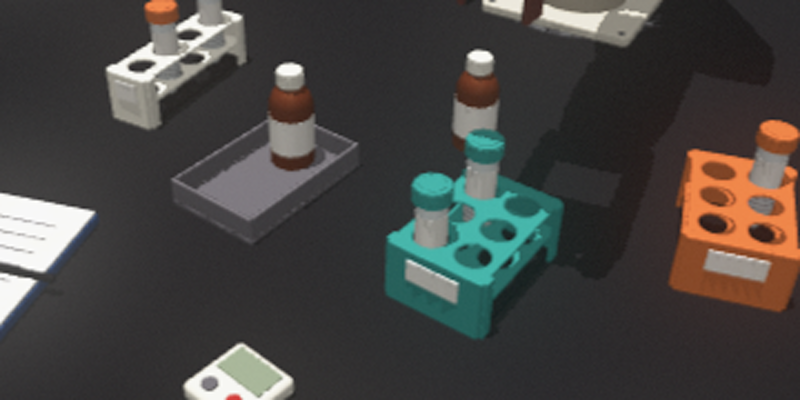

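Both teal tubes are seated: the caps are at crop (432,190) and (485,147), within 1 px of the predictions for a seated tube. Now the orange pair.

Run:
```python
from h import *
for src,dst in(((.5198,-.3333),(.519,.3088)),((.4315,-.3363),(.476,.3002))):
    pick(src,np.pi/2+.026,.0925)
    carry(dst,np.pi/2+.19,.0925)
    release(.0925)
    print(get_time())
print("expected px",proj("scene",(.519,.3088,.1115)),proj("scene",(.476,.3002,.1115)))
p=[.42,-.1,UP];move_pose(p,best(p,np.pi/2))
i=read_camera("scene");j=read_camera("top");cv2.imwrite("pics/t6.png",j[:,:,::-1])
cv2.imwrite("pics/s6.png",cv2.resize(i[150:330,110:470],(800,400),interpolation=cv2.INTER_CUBIC)[:,:,::-1])
```

```text
grip 34.17107573359673 30.00007063150406 [ 0.5198 -0.3333  0.06  ]Traceback (most recent call last):
  File "<stdin>", line 4, in <module>
  File "h.py", line 35, in carry
    p=[*xy,zup];q=best(p,yaw);movel(p,frame=q,v=.22)
                              ~~~~~^^^^^^^^^^^^^^^^^
station.MotionError: the arm cannot follow that straight line within its joint ranges
```

```bash
sed -i 's/movel(p,frame=q,v=.22)/move_pose(p,q)/' h.py
python3 - <<'E'
from h import *
print(get_tcp_pos(),get_grip_width()*88)
dst=[(.519,.3088),(.476,.3002)]
carry(dst[0],np.pi/2+.19,.0925); release(.0925);print(get_time())
pick((.4315,-.3363),np.pi/2+.026,.0925)
carry(dst[1],np.pi/2+.19,.0925); release(.0925);print(get_time())
print("expected px",proj("scene",(.519,.3088,.1115)),proj("scene",(.476,.3002,.1115)))
p=[.42,-.15,UP];move_pose(p,best(p,np.pi/2))
i=read_camera("scene");j=read_camera("top");cv2.imwrite("pics/t6.png",j[:,:,::-1])
cv2.imwrite("pics/s6.png",cv2.resize(i[150:330,110:470],(800,400),interpolation=cv2.INTER_CUBIC)[:,:,::-1])
E
```

```text
[ 0.51918435 -0.33291932  0.21643534] 34.36068668430993
held 34.755944930116414
down False [0.52   0.3102 0.0598] [-1.4  3.5  9.9] 54.2167
55.6667
grip 34.680228016346064 29.999908804893494 [ 0.4315 -0.3363  0.06  ]
held 34.57052329789701
down False [0.4772 0.3016 0.0598] [-1.4  3.9 11.3] 66.4
67.85
expected px [426.95687541 230.89325964] [427.45414628 219.00647461]
```

View pics/s6.png

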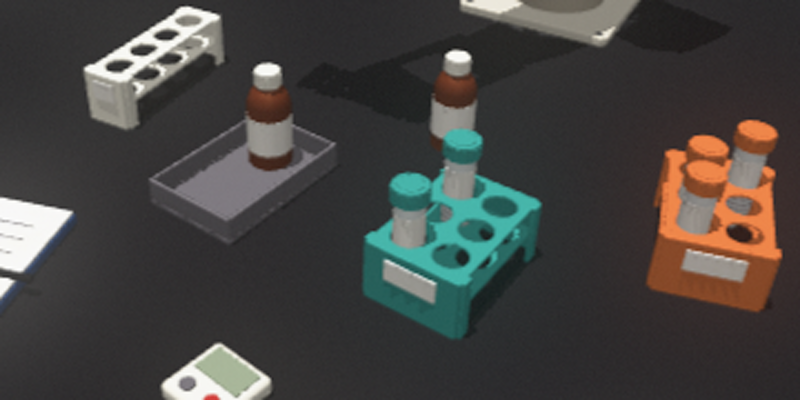

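Both orange caps are at the predicted seated positions, crop (705,178) and (705,153), the parked tube has not moved, and the white rack is empty. Next is the bottle.

Run:
```python
from h import *
a=ray("scene",(316.1,177.9),.103);b=ray("top",(277.7,265.8),.110);print(a,b)
xy=(a[:2]+b[:2])/2
pick(xy,np.pi/2,.084);print(get_ft_force().round(2))
movel([*xy,UP],v=.12)
d=np.array([.648,-.132]);p=[*d,UP];move_pose(p,best(p,np.pi/2-.137))
print("held",get_grip_width()*88,get_ft_force().round(2))
movel([*d,.088+DZ+.025],v=.12);wait(.3)
print(movel([*d,.088+DZ-.003],v=.02,until_force=6),get_tcp_pos(),get_ft_force().round(2),get_time())
i=read_camera("scene");cv2.imwrite("pics/s7.png",cv2.resize(i[130:310,110:380],(750,500),interpolation=cv2.INTER_CUBIC)[:,:,::-1])
```

```text
[0.42421006 0.02623826 0.103     ] [0.42522842 0.02691446 0.11      ]
grip 36.202051752062594 27.25643610698171 [0.4245 0.0266 0.0514]
[-0.29  0.33 -1.33]
held 36.12919643065076 [ 1.17 -0.11 -1.06]
True [ 0.64763908 -0.13201012  0.05524707] [-1.   -0.    4.32] 81.9833
```

View pics/s7.png

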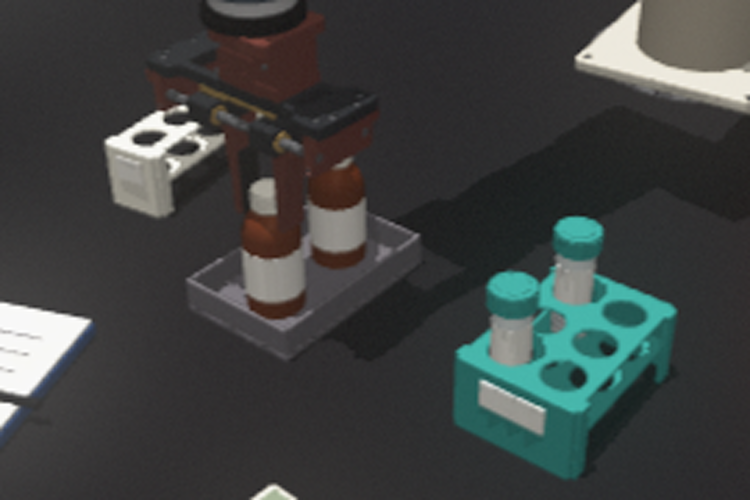

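The bottle stands upright in the free half of the tray, crop (273,255), beside the parked one. Floor contact came at the expected height, so I'm releasing it.

Run:
```python
from h import *
command_gripper(.75);wait(.3);t=get_tcp_pos();movel([*t[:2],UP],v=.12)
p=[.42,-.15,UP+.03];move_pose(p,best(p,np.pi/2))
i=read_camera("scene");print(get_time())
cv2.imwrite("pics/s8.png",cv2.resize(i[130:310,110:470],(800,400),interpolation=cv2.INTER_CUBIC)[:,:,::-1])
```

```text
85.4583
```

View pics/s8.png

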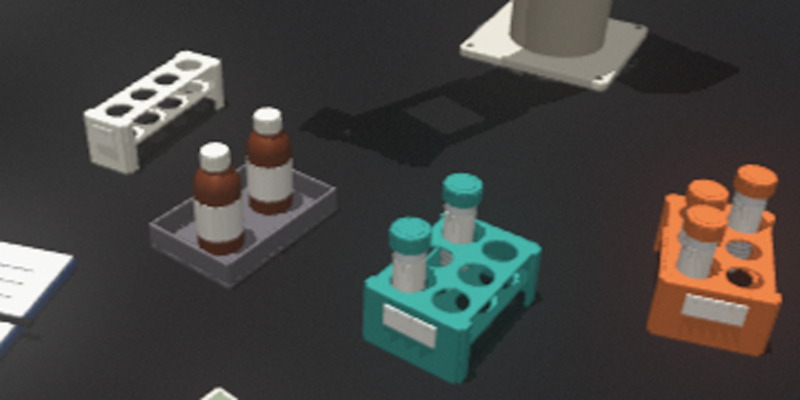

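Everything is in place: both bottles are upright in the tray at crop (218,200) and (270,160), two tubes are seated in each coloured rack, and the parked tube is unmoved.

```bash
python3 -c "
from station import *
print(job_done())"
```

```text
the job is handed in; nothing more can be done
None
```

The job is handed in at about 85 s of the 147 s allowed: all four tubes are seated in their matching racks and the amber bottle was set down upright in the tray; the first teal tube was released about 4 cm high but slid home.

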